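# Load the sieve shaker

### The arm

A 7-joint arm with a two-finger parallel gripper is mounted at the origin on the work surface. World frame = base frame: x ahead of the robot, y to its left, z up, the work surface at z = 0. Lengths are in mm, angles in degrees, forces in N, time in s.
With the tool pointing down it reaches from about 400 to 850 mm from the base axis. Payload 10.4 kg.
Tool frame: the origin (TCP) lies at the very end of the fingers, on their centre line; the grasp point (between the pads) lies env.grip_depth behind it (env.grip_depth is the distance from the TCP to the grasp point, in mm); z points along the fingers, y is the line along which they close (so a half turn about z gives the same grasp; the last joint's range is limited). The gripper opens to 87 mm and grips with 3 to 60 N. Pads are 19 mm wide; open, the fingers measure 117 mm over their backs; the gripper's body (75 mm by 190 mm) begins 51 mm behind the grasp point.
Start: joints at [67.804, 19.034, -3.707, 83.658, 1.238, 77.344, -5.071], TCP at [222.999, -583.886, 222.576] pointing down, gripper open.
Joint ranges: [-148.97, 148.97], [-28.65, 121.19], [-84.17, 76.75], [9.2, 138.47], [-72.65, 252.65], [3.7, 117.97], [-149.18, 149.18]. Speed limits (degrees/s): [127.2, 127.2, 159.86, 159.86, 180, 180, 180].

### API

Orientations are given as a 3x3 rotation matrix whose columns are the frame's x, y, z axes.
In Python, from workcell import env, camera gives the robot as it stands. The module is installed in compiled form; this text tells all that it offers.
- The arm moves only by the tool apply_moves, never from a script. Its argument "rows" is a list of rows, each a list of 2 entries, a list of its own where there are three numbers: the shift along the tool's x, y, z in m, then the turn, a rotation vector about the tool's x, y, z in rad. In form: [[[x, y, z], [ax, ay, az]], ...]. A call has 1 to 10 rows; each row is the pose to reach, as a shift and turn from the pose commanded when the call began, along the tool's axes at that moment; what a row does not reach only later rows make up. A row lasts 1/8 s, in which the tool goes at most 62.5 mm and 10.7 degrees, less where a joint would pass 70% of its speed; a pose out of reach is approached as far as the arm can. A call with a gripper value outside its range is refused whole. "hand" is the finger opening in m, from 0 to 0.087, set as the call begins (left out, the last holds). The fingers move at their own pace and stop on an object; "squeeze" is the grip in N (left out, the last holds). Time passes only in rows, so rows that repeat a pose let the fingers close. It gives the time, the measured TCP pose, the force, the opening and the grip force at its end, in the units of the state.
- env.get_obs(): the state, without advancing time (a new reading comes with each control period).
- camera(name): name is "side" or "top"; returns a dict with "color" (480x640x3 uint8, blue, green, red), "K" (3x3 intrinsics, pixels), "distortion" ([k1, k2, p1, p2, k3] as OpenCV has them; the pictures are not rectified), "R" (3x3) and "t" (3): a world point X has camera coordinates R X + t. Camera axes: x right, y down, z forward; pixel columns grow to the right and rows downward; lengths in mm; the calibration is good to about 2 mm. A picture is of the moment at which its call begins. There is no depth.
- env.hand_in(): hands the job in; it is judged then, once.
The state is a dict: "t": time; "joints": joint angles; "dq": joint speeds; "tau": joint torques, N m; "tool_pos": TCP position; "ee_rot": TCP orientation; "ft_force": force on the tool from outside, world axes, zero at the start; "torque": the same for the moment, N m; "gripper_width": finger opening in mm; "grasp_force": force on a finger pad.
Only numpy, scipy, OpenCV 4.12 (cv2) and the standard library are available. Lean on these libraries where they do the work, as an engineer would, in place of code of your own. Each camera call takes 0.05 s, during which the arm holds its last target. There are 200 camera calls.

### The job

Get the small sieve shaker ready to run: swing its hinged clear guard up, then build the sieve column on its seat - the collecting pan lowest, on it the low fine sieve, then the tall coarse sieve, and the lid on top, each nested squarely in the one below - and lower the guard fully closed. Leave the glass beaker and the conical flask standing where they are.

Things in the scene. Friction and masses are not known exactly. Their poses are not given: they have to be found in the camera images.
- pan: Collecting pan: plain round steel dish, no mesh, 62 mm outside diameter, 24 mm high, inside diameter 54 mm (4 mm wall), floor 3 mm thick, flat bottom with a 3 mm bevel at its foot. Stands upright, open side up. Origin: centre of the underside; z up.
- fine_sieve: Fine sieve: the LOW one. Steel ring, 62 mm outside, dense brownish mesh at z = 9 mm. Height 26 mm: skirt 50 mm in diameter (lowest 6 mm) under a frame (z 6 to 26 mm) 54 mm inside. Stands on its skirt; nested, the skirt drops into the ring below and the frame rests on its rim: origin then 18 mm above the pan's. Origin: centre of the skirt's underside; z up.
- coarse_sieve: Coarse sieve: the TALL one. Steel ring, 62 mm outside, wide-open wire grid at z = 9 mm. Height 36 mm: the same 6 mm skirt, 50 mm in diameter, under a frame (z 6 to 36 mm) 54 mm inside. Nested on the fine sieve its origin lies 20 mm above the fine sieve's. Origin: centre of the skirt's underside; z up.
- lid: Lid: solid steel disc 62 mm in diameter, 4 mm thick (z 6 to 10 mm), with the same 6 mm skirt below (50 mm diameter) and a black round knob on top, 18 mm in diameter, z 10 to 28 mm. Nested on the coarse sieve its origin lies 30 mm above the coarse sieve's. Origin: centre of the underside of the skirt; z up.
- shaker: Sieve shaker, fixed: white box 205 mm (x) by 210 mm (y), top 50 mm above the table. Seat on top: a flat within a low ring (68 mm inside, 76 mm outside, 3 mm high) that takes the pan. Origin: on the table right below the seat's centre (seat centre at 0, 0, 50 mm); x points away from the robot, z up. The guard's hinge line runs along y at x = +85 mm, z = 50 mm.
- guard (a joint): Angle of the clear plastic guard, a hood (176 mm hinge to front, 170 mm wide, 109 mm high) hinged at the shaker's far side: 0 closed (may start ajar), grows as its front swings up and away from the robot, stops at 1.7 rad. Friction hinge: stays where it is left; a few newtons at the handle move it. Counts as open above 1.2 rad; at 1.3 to 1.5 it clears the seat.
- guard_handle (a point): Middle of the guard's handle: round steel bar 10 mm thick, 100 mm long, along the shaker's y, 40 mm out from the guard's front on a rod at each end. Closed, it lies 216 mm from the hinge line towards the robot and 75 mm above it; it moves with the guard. The bar can turn between the fingers, so the tool may keep pointing down along the arc.
- beaker: Glass beaker, 72 mm in diameter, 90 mm high, a bystander. Origin: centre of the underside.
- flask: Conical glass flask, 68 mm in diameter at its foot, 92 mm high, a bystander. Origin: centre of the underside.
Mind the look-alikes: they are no part of the job. Leave any blue or turquoise look-alike of the coarse_sieve alone.

How it is judged (in metres and radians):
On the way, in this order (a step that is already met when the one before it is completed fails the run):
1. the guard is swung open, past 1.2 rad (value of joint guard above 1.2 rad), for 0.2 s.
2. pan, fine sieve, coarse sieve and lid are stacked and nested in this order on the seat (horizontal distance between pan and shaker below 0.006 m and z of pan in the frame of shaker between 0.047 and 0.053 m and angle between each of pan, fine_sieve, coarse_sieve, lid's own z axis and vertical below 0.08 rad and horizontal distance between fine_sieve and pan below 0.005 m and z of fine_sieve in the frame of pan between 0.015 and 0.021 m and horizontal distance between coarse_sieve and fine_sieve below 0.005 m and z of coarse_sieve in the frame of fine_sieve between 0.017 and 0.023 m and horizontal distance between lid and coarse_sieve below 0.005 m and z of lid in the frame of coarse_sieve between 0.027 and 0.033 m), for 0.2 s.
3. the guard is lowered closed, below 0.08 rad (value of joint guard below 0.08 rad), for 0.2 s.
At the end, for the whole second after the job is handed in: Pan in the seat (within 6 mm of centre), fine sieve nested on it, then coarse sieve, then lid (each within 5 mm of the axis of the one below and 3 mm of its seated height, tilt below 0.08 rad), all at rest; guard below 0.08 rad; beaker and flask moved less than 30 mm (all of step 2 and linear speed of each of pan, fine_sieve, coarse_sieve, lid below 0.02 m/s and value of joint guard below 0.08 rad); the robot touches nothing.
It fails at once if the beaker or the flask is pushed more than 30 mm or tipped over (distance of any of beaker, flask from where it was at the start of the episode above 0.03 m or angle between any of beaker, flask's own z axis and vertical above 0.5 rad).
It also fails if it takes over 141 s, if anything falls off the work surface, if the arm or the gripper's body presses on something with over 40 N, if the wrist force passes 120 N, or if a joint passes its speed limit or range.

## Working session

There is one attempt and no reset: what is moved stays moved. The work goes in short steps, Python scripts to look and compute and a tool call to move; the robot and the scene stay as the last step left them, time stands still between calls to the robot, and variables do not carry over. Pictures are saved under pics/ and viewed, at most 14 in all, crops included, and the job is handed in when it is done.

Besides the shell and the picture viewer there is one more tool, called after "Emit:" as a command line: name --argument value ..., lists and objects as JSON in quotes. apply_moves: Moves the arm, as the interface text tells. Its arguments: {"type":"object","properties":{"rows":{"type":"array"},"hand":{"type":"number"},"squeeze":{"type":"number"}},"required":["rows"]}

```bash
mkdir -p pics; python3 - <<'E'
from workcell import env,camera
import cv2,numpy as np
o=env.get_obs();print({k:np.round(v,3).tolist() for k,v in o.items()},env.grip_depth)
for n in("side","top"):
    c=camera(n);cv2.imwrite(f"pics/{n}0.png",c["color"]);print(n,c["K"],c["distortion"],c["R"],c["t"])
E
```

```text
{'t': 0.0, 'joints': [67.806, 19.071, -3.709, 83.706, 1.24, 77.343, -5.072], 'dq': [0.121, 0.056, 0.046, 0.025, 0.05, 0.02, 0.106], 'tau': [-0.001, -62.327, 0.024, -38.989, -0.062, 0.04, 0.0], 'tool_pos': [222.807, -583.518, 221.763], 'ee_rot': [[0.934, 0.357, -0.001], [0.357, -0.934, 0.001], [-0.0, -0.001, -1.0]], 'ft_force': [0.331, 0.657, -0.599], 'torque': [0.004, -0.069, -0.037], 'grasp_force': 0.0, 'gripper_width': 87.145} 18.700000000000003
side [[512.25482492   0.         323.78082743]
 [  0.         512.25482492 240.70400453]
 [  0.           0.           1.        ]] [-0.15015065  0.          0.          0.          0.        ] [[-0.82196536 -0.56951991  0.00447492]
 [-0.38812367  0.55437865 -0.73622301]
 [ 0.41681286 -0.60688664 -0.6767242 ]] [ 415.40072219  248.1113829  1054.11465237]
top [[624.51956414   0.         323.23764862]
 [  0.         624.51956414 241.6083754 ]
 [  0.           0.           1.        ]] [-0.07315634  0.          0.          0.          0.        ] [[-0.004521   -0.99988286  0.01462287]
 [-0.98066821  0.00157251 -0.19567164]
 [ 0.19562572 -0.01522481 -0.98056044]] [ -19.26567959  477.28141056 1480.09574782]
```

View pics/side0.png

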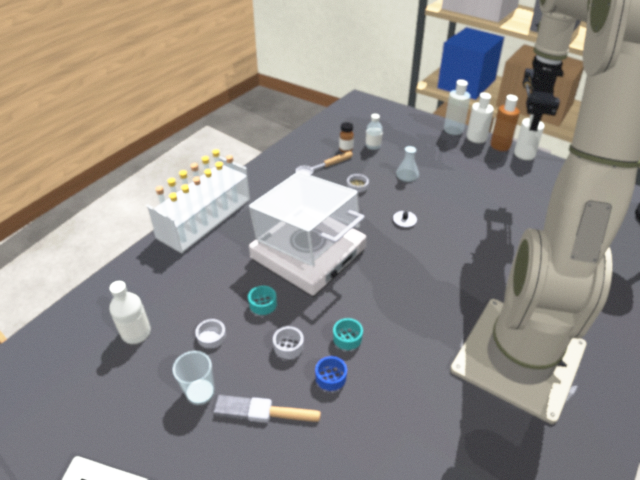

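View pics/top0.png

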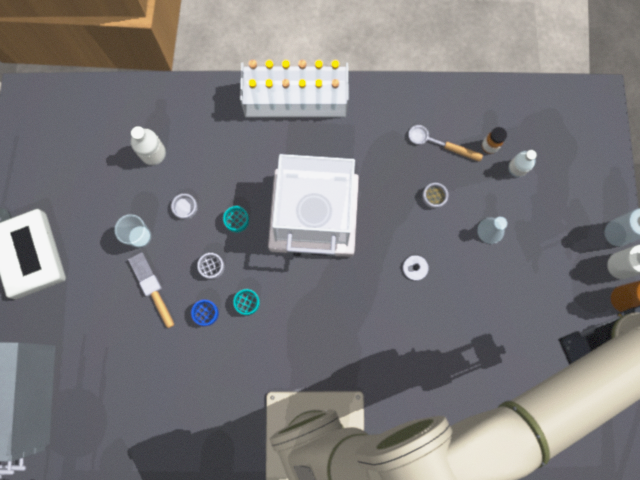

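The pictures show these positions in the top view:
- Pan at about (183,206)
- Fine sieve, with brownish mesh, at (435,195)
- Steel coarse sieve at (210,265)
- Lid at (415,267)
- Shaker seat at (314,209), with the guard handle at (311,241)
- Beaker at (132,232) and flask at (491,230)

The turquoise and blue rings are decoys.

```bash
cat > h.py <<'E'
import cv2,numpy as np
from workcell import env,camera
def ray(c,uv):
    p=cv2.undistortPoints(np.array([[uv]],float),c["K"],c["distortion"])[0,0]
    R,t=np.array(c["R"]),np.array(c["t"]); return -R.T@t, R.T@np.array([p[0],p[1],1])
def onz(c,uv,z):
    o,d=ray(c,uv); return (o+d*(z-o[2])/d[2])[:2]
def two(a,ua,b,ub):
    o1,d1=ray(a,ua);o2,d2=ray(b,ub)
    d1=d1/np.linalg.norm(d1);d2=d2/np.linalg.norm(d2)
    s=np.linalg.lstsq(np.c_[d1,-d2],o2-o1,rcond=None)[0]
    p,q=o1+s[0]*d1,o2+s[1]*d2; return (p+q)/2,np.linalg.norm(p-q)
def proj(c,X):
    return cv2.projectPoints(np.array([X],float),cv2.Rodrigues(np.array(c["R"]))[0],np.array(c["t"]),c["K"],c["distortion"])[0][0,0]
def blob(c,uv,r=24,thr=None,dil=3):
    g=c["color"].max(2); u,v=map(int,uv); u0,v0=max(u-r,0),max(v-r,0)
    k=cv2.resize(g[v0:v+r+1,u0:u+r+1],None,fx=4,fy=4,interpolation=cv2.INTER_CUBIC)
    m=cv2.threshold(k,thr or 0,255,cv2.THRESH_BINARY+(0 if thr else cv2.THRESH_OTSU))[1]
    cs=cv2.findContours(m,cv2.RETR_EXTERNAL,cv2.CHAIN_APPROX_NONE)[0]
    q=max(cs,key=lambda x:cv2.contourArea(cv2.convexHull(x)))
    h=cv2.convexHull(q); e=cv2.fitEllipse(q)
    M=cv2.moments(h); ctr=np.array([M["m10"]/M["m00"],M["m01"]/M["m00"]])
    return (ctr+.5)/4-.5+[u0,v0], np.array(e[1])/4, (q.reshape(-1,2)+.5)/4-.5+[u0,v0]
E
cat > a.py <<'E'
from h import *
T,S=camera("top"),camera("side")
O={"pan":((183,206),(210,334),12),"fine":((435,195),(358,183),16),"coarse":((210,265),(288,343),21),"lid":((415,267),(405,219),8)}
tiles=[]
for n,(a,b,z) in O.items():
    ca,ea,qa=blob(T,a,20);cb,eb,qb=blob(S,b,22)
    P=[onz(T,ca,z),onz(S,cb,z)]
    print(n,ca.round(1),ea.round(1),P[0].round(1),"side",cb.round(1),eb.round(1),P[1].round(1),two(T,ca,S,cb)[0].round(1))
    for c,p,q in((T,a,qa),(S,b,qb)):
        u,v=p;k=cv2.resize(c["color"][v-24:v+24,u-24:u+24],(190,190),interpolation=cv2.INTER_CUBIC)
        cv2.polylines(k,[((q-[u-24,v-24]+.5)*190/48).astype(int)],True,(0,0,255),1);tiles.append(k)
a=np.vstack([np.hstack(tiles[:4]),np.hstack(tiles[4:])])
cv2.imwrite("pics/tiles.png",a)
k=cv2.resize(T["color"][140:270,255:375],None,fx=4.5,fy=4.5,interpolation=cv2.INTER_CUBIC)
cv2.imwrite("pics/shk.png",k)
k=cv2.resize(S["color"][170:290,240:370],None,fx=4.5,fy=4.5,interpolation=cv2.INTER_CUBIC)
cv2.imwrite("pics/shks.png",k)
print("flask",onz(T,(491,232),40),"beaker",onz(T,(132,232),45))
E
python3 a.py
```

```text
pan [183.7 205.3] [24.1 25.3] [578.6 332. ] side [209.8 330.5] [24.1 30.7] [580.  323.9] [574.8 329.1  22.1]
fine [435.7 194.3] [24.5 25.9] [ 605.9 -308.5] side [345.7 195.6] [22.  25.8] [ 595.5 -237.8] [ 635.  -319.8  -56. ]
coarse [210.3 265. ] [25.9 26.8] [424.  258.1] side [287.7 338.7] [26.  31.8] [425.3 248.3] [420.8 255.5  33.1]
lid [415.5 267.4] [24.4 25.2] [ 419.  -251.6] side [404.6 218.3] [15.1 24.2] [ 416.4 -254.6] [ 417.  -251.7   10.2]
flask [ 502.38801915 -438.48873618] beaker [502.56448401 450.18107004]
```

View pics/tiles.png

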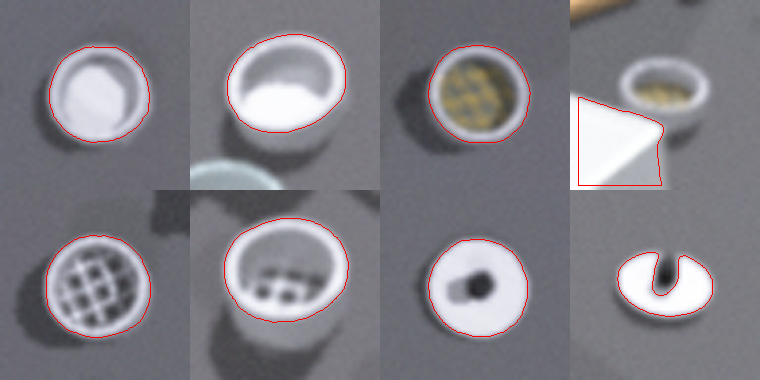

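View pics/shk.png

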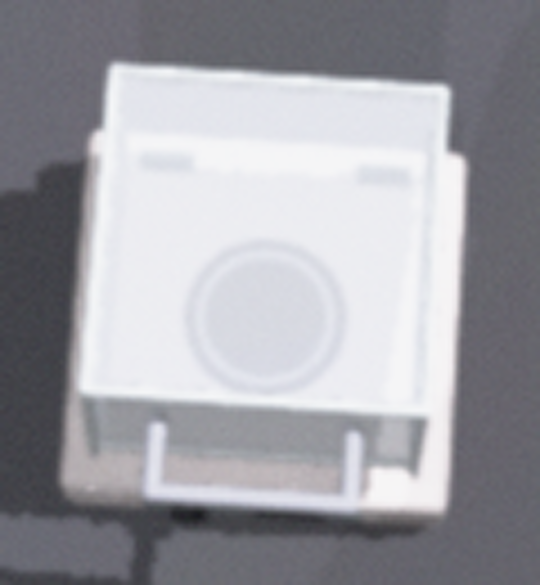

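View pics/shks.png

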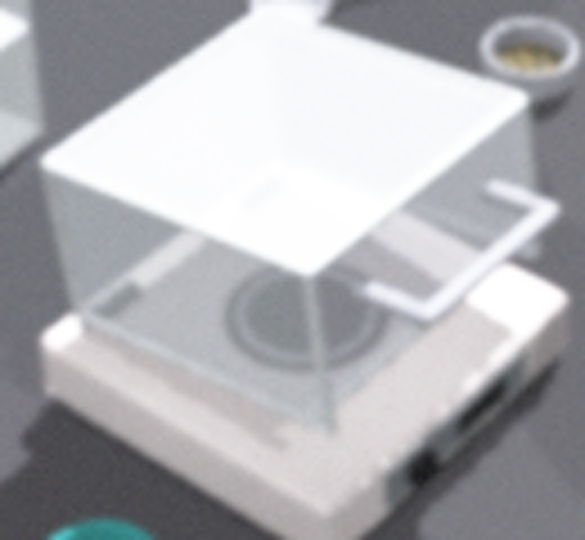

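The tiles show the red contours following the top rims. The exception is the side view of the fine sieve, where the guard is in the way. The shaker crops show the seat ring centred at (266,315) in the top crop and (303,312) in the side crop. They also show the handle-bar ends: (153,495) and (354,503) in the top crop, (425,305) and (552,208) in the side crop.

```bash
cat > b.py <<'E'
from h import *
T,S=camera("top"),camera("side")
O={"pan":((183,206),(210,334),24),"fine":((435,195),(362,183),26),"coarse":((210,265),(288,343),36),"lid":((415,267),(405,219),10)}
for n,(a,b,z) in O.items():
    ca,ea,_=blob(T,a,20);cb,eb,_=blob(S,b,13 if n=="fine" else 22)
    t=two(T,ca,S,cb)
    print(n,onz(T,ca,z).round(1),onz(S,cb,z).round(1),t[0].round(1),t[1].round(1))
f=lambda u,v,o:((u+.5)/4.5-.5+o[0],(v+.5)/4.5-.5+o[1])
tc=lambda u,v:f(u,v,(255,140)); sc=lambda u,v:f(u,v,(240,170))
print("seat",onz(T,tc(266,315),52),onz(S,sc(303,312),52),two(T,tc(266,315),S,sc(303,312)))
for a,b in(((153,495),(425,305)),((354,503),(552,208))):print("handle",two(T,tc(*a),S,sc(*b)))
# box edges on top: front corners & rear corners at z=50
for p in((62,498),(445,515),(467,153),(95,130)):print("corner",onz(T,tc(*p),50).round(1))
E
python3 b.py
```

```text
pan [575.5 329.4] [572.1 329.6] [574.8 329.1  22.1] 2.8
fine [ 603.2 -306.5] [ 592.1 -291.6] [ 605.6 -310.6    9.6] 4.5
coarse [421.5 255.6] [418.  256.7] [420.7 255.5  33.2] 2.7
lid [ 418.7 -251.3] [ 415.5 -252.4] [ 417.  -251.7   10.3] 3.5
seat [556.68651998   2.41626159] [554.31994613   1.85161145] (array([555.64093302,   1.93891705,  51.81434755]), np.float64(2.3235137245578277))
handle (array([437.25003121,  59.52761692, 160.5639521 ]), np.float64(1.9044049986717262))
handle (array([431.67669734, -42.28065797, 154.46562435]), np.float64(3.255152951467584))
corner [455.4 112.9]
corner [445.7 -94.2]
corner [ 649.9 -109.4]
corner [663.3  97.3]
```

```bash
cat > plan.py <<'E'
# usage: plan.py [set sx sy sz az] | x y z yaw ...   (tool always down; cmd = commanded x,y,z mm, yaw deg)
import sys,json,os,numpy as np
F="cmd.json"
c=json.load(open(F)) if os.path.exists(F) else [222.999,-583.886,222.576,20.92]
def w2t(d,yaw):
    k,s=np.cos(np.radians(yaw)),np.sin(np.radians(yaw)); return [k*d[0]+s*d[1],s*d[0]-k*d[1],-d[2]]
a=sys.argv[1:]
if a[0]=="set":
    s=np.array(a[1:],float); d=w2t(s[:3]*1000*[1,1,1],c[3])  # same (self-inverse) map
    c=[c[0]+d[0],c[1]+d[1],c[2]+d[2],c[3]-np.degrees(s[3])]; json.dump(c,open(F,"w")); print("cmd",np.round(c,2)); a=a[5:] if len(a)>5 else []
a=np.array(a,float).reshape(-1,4)
for t in a:
    print(t,"->",np.round(np.array(w2t(t[:3]-np.array(c[:3]),c[3]))/1000,4).tolist(),[0,0,round(-np.radians(t[3]-c[3]),4)])
E
python3 plan.py 436 9.5 240 86.4
```

```text
[436.    9.5 240.   86.4] -> [0.4108, -0.4782, -0.0174] [0, 0, np.float64(-1.1428)]
```

Emit:
apply_moves --rows '[[[0.411,-0.478,-0.0174],[0,0,-1.143]],[[0.411,-0.478,-0.0174],[0,0,-1.143]],[[0.411,-0.478,-0.0174],[0,0,-1.143]],[[0.411,-0.478,-0.0174],[0,0,-1.143]],[[0.411,-0.478,-0.0174],[0,0,-1.143]],[[0.411,-0.478,-0.0174],[0,0,-1.143]],[[0.411,-0.478,-0.0174],[0,0,-1.143]],[[0.411,-0.478,-0.0174],[0,0,-1.143]],[[0.411,-0.478,-0.0174],[0,0,-1.143]],[[0.411,-0.478,-0.0174],[0,0,-1.143]]]' --hand 0.03 --squeeze 20

```text
t: 1.55
tool_pos: [434.8, 5.9, 240.2]
ee_rot: [[0.063, 0.998, 0.001], [0.998, -0.063, -0.001], [-0.001, 0.001, -1.0]]
ft_force: [0.7, -0.4, -0.8]
gripper_width: 30.0
grasp_force: 0.0
```

```bash
echo '[434.1,4.1,239.9,86.41]' > cmd.json; python3 plan.py 436 8.5 200 86.4 436 8.5 138 86.4
```

```text
[436.    8.5 200.   86.4] -> [0.0045, 0.0016, 0.0399] [0, 0, np.float64(0.0002)]
[436.    8.5 138.   86.4] -> [0.0045, 0.0016, 0.1019] [0, 0, np.float64(0.0002)]
```

Emit:
apply_moves --rows '[[[0.0045,0.0016,0.04],[0,0,0]],[[0.0045,0.0016,0.07],[0,0,0]],[[0.0045,0.0016,0.09],[0,0,0]],[[0.0045,0.0016,0.102],[0,0,0]],[[0.0045,0.0016,0.102],[0,0,0]],[[0.0045,0.0016,0.102],[0,0,0]]]'

```text
t: 2.3
tool_pos: [436.9, 8.4, 138.6]
ee_rot: [[0.063, 0.998, 0.001], [0.998, -0.063, -0.0], [-0.0, 0.001, -1.0]]
ft_force: [0.2, -0.6, -1.0]
gripper_width: 29.7
grasp_force: 0.0
```

```bash
python3 plan.py set 0.0045 0.0016 0.102 0; python3 - <<'E'
from h import *
S=camera("side");print(np.round(env.get_obs()["tool_pos"],1))
cv2.imwrite("pics/hs.png",cv2.resize(S["color"][120:290,240:440],(800,600)[:2] and (700,595)))
E
```

```text
cmd [435.98   8.49 137.9   86.41]
[436.9   8.3 138.6]
```

View pics/hs.png

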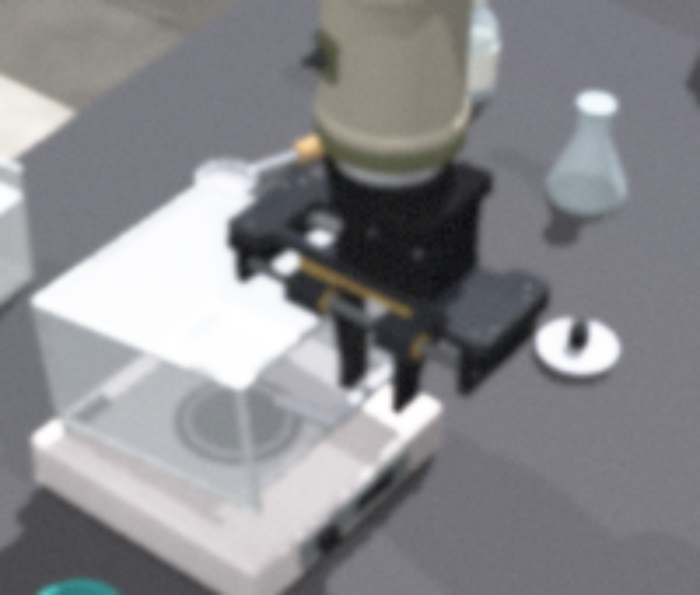

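The picture shows the two fingers straddling the handle bar near (375,380), with the gripper body clear above the hood. Closing now.

Emit:
apply_moves --rows '[[[0,0,0],[0,0,0]],[[0,0,0],[0,0,0]],[[0,0,0],[0,0,0]],[[0,0,0],[0,0,0]]]' --hand 0.0 --squeeze 20

```text
t: 2.85
tool_pos: [433.9, 8.5, 137.1]
ee_rot: [[0.063, 0.998, -0.006], [0.998, -0.063, -0.0], [-0.001, -0.006, -1.0]]
ft_force: [-12.1, 0.1, 6.3]
gripper_width: 9.7
grasp_force: 20.0
```

```bash
python3 - <<'E'
import numpy as np
# hinge rel; start angle from measured bar
R=np.hypot(216,75); a0=27.5
p=lambda a:np.array([-R*np.cos(np.radians(a)),R*np.sin(np.radians(a))])
for a in list(range(32,103,5))+[102.5]:
    d=p(a)-p(a0); print(a,a-19.15,[0,round(d[0]/1000,3),round(-d[1]/1000,3)])
E
```

```text
32 12.850000000000001 [0, np.float64(0.009), np.float64(-0.016)]
37 17.85 [0, np.float64(0.02), np.float64(-0.032)]
42 22.85 [0, np.float64(0.033), np.float64(-0.047)]
47 27.85 [0, np.float64(0.047), np.float64(-0.062)]
52 32.85 [0, np.float64(0.062), np.float64(-0.075)]
57 37.85 [0, np.float64(0.078), np.float64(-0.086)]
62 42.85 [0, np.float64(0.095), np.float64(-0.096)]
67 47.85 [0, np.float64(0.113), np.float64(-0.105)]
72 52.85 [0, np.float64(0.132), np.float64(-0.112)]
77 57.85 [0, np.float64(0.151), np.float64(-0.117)]
82 62.85 [0, np.float64(0.171), np.float64(-0.121)]
87 67.85 [0, np.float64(0.191), np.float64(-0.123)]
92 72.85 [0, np.float64(0.211), np.float64(-0.123)]
97 77.85 [0, np.float64(0.231), np.float64(-0.121)]
102 82.85 [0, np.float64(0.25), np.float64(-0.118)]
102.5 83.35 [0, np.float64(0.252), np.float64(-0.118)]
```

Emit:
apply_moves --rows '[[[0,0.007,-0.016],[0,0,0]],[[0,0.018,-0.032],[0,0,0]],[[0,0.031,-0.047],[0,0,0]],[[0,0.045,-0.062],[0,0,0]],[[0,0.06,-0.075],[0,0,0]],[[0,0.076,-0.086],[0,0,0]],[[0,0.093,-0.096],[0,0,0]],[[0,0.111,-0.105],[0,0,0]]]'

```text
t: 3.85
tool_pos: [547.8, 0.6, 245.4]
ee_rot: [[0.064, 0.998, 0.001], [0.998, -0.064, -0.002], [-0.002, 0.001, -1.0]]
ft_force: [-6.4, -1.5, 6.3]
gripper_width: 9.0
grasp_force: 20.0
```

Emit:
apply_moves --rows '[[[0,0.019,-0.007],[0,0,0]],[[0,0.038,-0.012],[0,0,0]],[[0,0.058,-0.016],[0,0,0]],[[0,0.078,-0.018],[0,0,0]],[[0,0.098,-0.018],[0,0,0]],[[0,0.118,-0.016],[0,0,0]],[[0,0.137,-0.013],[0,0,0]],[[0,0.137,-0.013],[0,0,0]]]'

```text
t: 4.85
tool_pos: [685.7, -8.8, 256.2]
ee_rot: [[0.065, 0.998, 0.002], [0.998, -0.065, -0.001], [-0.001, 0.002, -1.0]]
ft_force: [2.4, -4.6, 1.0]
gripper_width: 9.0
grasp_force: 20.0
```

```bash
python3 plan.py set 0 0.248 -0.118 0; python3 - <<'E'
from h import *
S=camera("side");print(np.round(env.get_obs()["tool_pos"],1),env.get_obs()["gripper_width"])
cv2.imwrite("pics/op.png",cv2.resize(S["color"][40:300,200:480],(640,594)))
E
```

```text
cmd [683.49  -7.04 255.9   86.41]
[685.1  -8.8 256.3] 9.201919069801031
```

View pics/op.png

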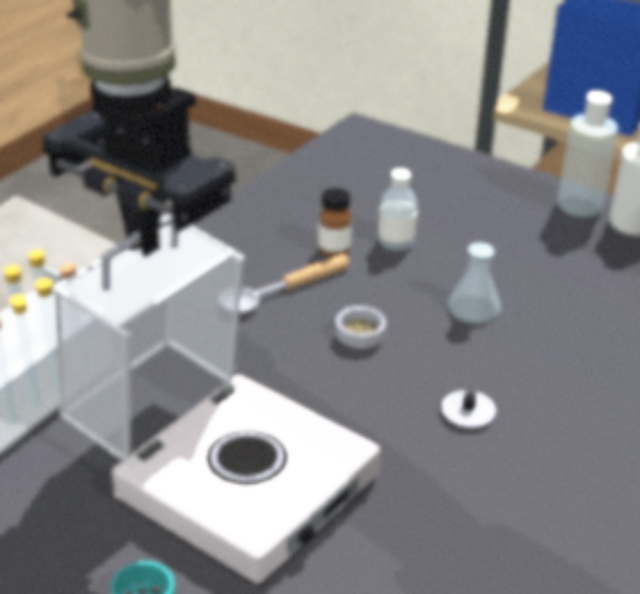

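The guard stands open with the bar still gripped at crop position (150,240), and the seat is free at crop position (248,456).

Emit:
apply_moves --rows '[[[0,0,0],[0,0,0]],[[0,0,0],[0,0,0]],[[0,0,-0.03],[0,0,0]],[[0,0,-0.06],[0,0,0]],[[0,0,-0.06],[0,0,0]]]' --hand 0.04

```text
t: 5.52
tool_pos: [684.3, -6.3, 318.7]
ee_rot: [[0.062, 0.998, 0.004], [0.998, -0.062, 0.001], [0.001, 0.004, -1.0]]
ft_force: [-0.2, 0.8, -0.1]
gripper_width: 39.4
grasp_force: 0.0
```

```bash
python3 plan.py set 0 0 -0.06 0 620 300 260 76 576 329.5 150 76; python3 -c "
from h import *
print(env.get_obs()['joints'])"
```

```text
cmd [683.49  -7.04 315.9   86.41]
[620. 300. 260.  76.] -> [0.3025, -0.0826, 0.0559] [0, 0, np.float64(0.1817)]
[576.  329.5 150.   76. ] -> [0.3291, -0.1284, 0.1659] [0, 0, np.float64(0.1817)]
[ 21.75866334  30.42387248 -41.46846522  62.10112883  19.65576273
  93.67880529 -17.72771656]
```

Emit:
apply_moves --rows '[[[0.3025,-0.083,0.01],[0,0,0.182]],[[0.3025,-0.083,0.01],[0,0,0.182]],[[0.3025,-0.083,0.02],[0,0,0.182]],[[0.3025,-0.083,0.056],[0,0,0.182]],[[0.3025,-0.083,0.056],[0,0,0.182]],[[0.3025,-0.083,0.056],[0,0,0.182]],[[0.329,-0.128,0.166],[0,0,0.182]],[[0.329,-0.128,0.166],[0,0,0.182]],[[0.329,-0.128,0.166],[0,0,0.182]],[[0.329,-0.128,0.166],[0,0,0.182]]]' --hand 0.087

```text
t: 6.78
tool_pos: [578.1, 328.4, 151.0]
ee_rot: [[0.244, 0.97, 0.001], [0.97, -0.244, 0.0], [0.001, 0.001, -1.0]]
ft_force: [0.2, 0.1, 0.9]
gripper_width: 87.2
grasp_force: 0.0
```

```bash
python3 plan.py set 0.329 -0.128 0.166 0.182 ; cat > c.py <<'E'
from h import *
T,S=camera("top"),camera("side")
print(np.round(env.get_obs()["tool_pos"],1),np.round(env.get_obs()["joints"],1))
ca,_,_=blob(T,(435,195),20)
cb,eb,_=blob(S,(357,182),17)
print("fine",onz(T,ca,26),onz(S,cb,26),eb,two(T,ca,S,cb))
t=cv2.resize(T["color"][150:270,255:375],None,fx=3.2,fy=3.2,interpolation=cv2.INTER_CUBIC)
s=cv2.resize(S["color"][195:295,245:365],None,fx=3.2,fy=3.2,interpolation=cv2.INTER_CUBIC)
s=cv2.copyMakeBorder(s,0,t.shape[0]-s.shape[0],0,0,cv2.BORDER_CONSTANT)
cv2.imwrite("pics/seat.png",np.hstack([t,s]))
E
python3 c.py
```

```text
cmd [576.34 329.33 149.9   75.98]
[578.7 328.7 151.8] [ -3.5  32.9 -43.4  80.4  22.7  75.4 -62. ]
fine [ 603.36969899 -306.36678313] [ 599.69580451 -305.00916592] [15.80270958 23.08138466] (array([ 602.59108329, -307.26847292,   23.93022312]), np.float64(2.830778854090896))
```

View pics/seat.png

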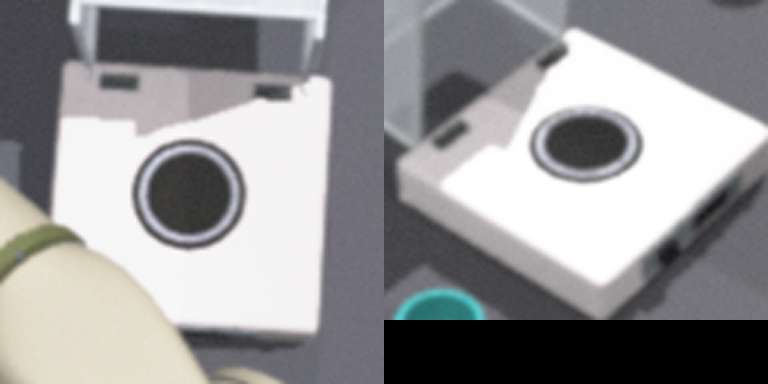

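The picture shows the seat unobstructed: a dark disc in a light ring, centred at (189,194) in the left (top) crop and (586,144) in the right (side) crop.

```bash
python3 - <<'E'
from h import *
T,S=camera("top"),camera("side")
P=[]
for c,(u0,u1,v0,v1) in((T,(292,336,190,231)),(S,(286,330,225,255))):
    g=cv2.resize(c["color"][v0:v1,u0:u1].max(2),None,fx=6,fy=6,interpolation=cv2.INTER_CUBIC)
    m=cv2.threshold(g,0,255,cv2.THRESH_BINARY_INV+cv2.THRESH_OTSU)[1]
    cs=sorted(cv2.findContours(m,cv2.RETR_LIST,cv2.CHAIN_APPROX_NONE)[0],key=lambda q:-cv2.contourArea(cv2.convexHull(q)))
    for q in cs[:3]:
        if len(q)<60: continue
        e=cv2.fitEllipse(q);ctr=(np.array(e[0])+.5)/6-.5+[u0,v0]
        print(ctr.round(2),(np.array(e[1])/6).round(1),onz(c,ctr,50).round(1),onz(c,ctr,53).round(1))
E
```

```text
[313.61 210.3 ] [34. 35.] [555.4   2.7] [554.7   2.7]
[313.52 210.06] [30.3 31.3] [556.    2.9] [555.3   2.9]
[313.75 210.1 ] [26.1 26.7] [555.9   2.4] [555.2   2.4]
[307.63 239.63] [22.2 33.4] [552.8   1.2] [550.8   3.8]
[307.7  238.98] [17.9 26.4] [554.   -0.9] [552.1   1.8]
```

```bash
python3 plan.py 573 330 50 76 573 330 5 76
```

```text
[573. 330.  50.  76.] -> [-0.0002, -0.0034, 0.0999] [0, 0, np.float64(-0.0003)]
[573. 330.   5.  76.] -> [-0.0002, -0.0034, 0.1449] [0, 0, np.float64(-0.0003)]
```

Emit:
apply_moves --rows '[[[0,-0.0034,0.05],[0,0,0]],[[0,-0.0034,0.1],[0,0,0]],[[0,-0.0034,0.125],[0,0,0]],[[0,-0.0034,0.14],[0,0,0]],[[0,-0.0034,0.145],[0,0,0]],[[0,-0.0034,0.145],[0,0,0]]]'

```text
t: 7.72
tool_pos: [574.1, 330.3, 5.7]
ee_rot: [[0.243, 0.97, 0.001], [0.97, -0.243, 0.001], [0.001, 0.001, -1.0]]
ft_force: [-0.4, -0.2, -0.2]
gripper_width: 87.2
grasp_force: 0.0
```

Emit:
apply_moves --rows '[[[0,0,0],[0,0,0]],[[0,0,0],[0,0,0]],[[0,0,0],[0,0,0]],[[0,0,0],[0,0,0]],[[0,0,0],[0,0,0]]]' --hand 0.0 --squeeze 8

```text
t: 8.35
tool_pos: [573.7, 330.0, 5.1]
ee_rot: [[0.243, 0.97, 0.0], [0.97, -0.243, 0.0], [0.0, 0.0, -1.0]]
ft_force: [-1.0, -0.9, 2.8]
gripper_width: 61.6
grasp_force: 8.0
```

```bash
python3 plan.py set 0 -0.0034 0.145 0; python3 -c "
from h import *
print(env.get_obs()['tool_pos'])"
```

```text
cmd [573.05 330.15   4.9   75.98]
[573.73186548 330.03726529   5.07062567]
```

Emit:
apply_moves --rows '[[[0,0,0],[0,0,0]],[[0,0,0],[0,0,0]],[[0,0,0],[0,0,0]],[[0,0,0],[0,0,-0.18]],[[0,0,0],[0,0,-0.36]],[[0,0,0],[0,0,-0.54]],[[0,0,0],[0,0,-0.72]],[[0,0,0],[0,0,-0.9]],[[0,0,0],[0,0,-1.08]],[[0,0,0],[0,0,-1.26]]]' --hand 0.087

```text
t: 9.6
tool_pos: [573.6, 329.9, 4.7]
ee_rot: [[-0.853, 0.523, 0.0], [0.523, 0.853, -0.0], [-0.0, -0.0, -1.0]]
ft_force: [-0.1, 0.8, -0.2]
gripper_width: 87.1
grasp_force: 0.0
```

Emit:
apply_moves --rows '[[[0,0,0],[0,0,-0.18]],[[0,0,0],[0,0,-0.31]],[[0,0,0],[0,0,-0.31]],[[0,0,0],[0,0,-0.31]]]'

```text
t: 10.1
tool_pos: [573.6, 329.9, 4.7]
ee_rot: [[-0.969, 0.246, 0.0], [0.246, 0.969, -0.0], [-0.0, -0.0, -1.0]]
ft_force: [0.3, 0.4, 0.1]
gripper_width: 86.8
grasp_force: 0.0
```

Emit:
apply_moves --rows '[[[0,0,0],[0,0,0]],[[0,0,0],[0,0,0]],[[0,0,0],[0,0,0]],[[0,0,0],[0,0,0]],[[0,0,0],[0,0,0]],[[0,0,0],[0,0,0]]]' --hand 0.0 --squeeze 20

```text
t: 10.85
tool_pos: [573.6, 330.0, 4.8]
ee_rot: [[-0.97, 0.243, 0.0], [0.243, 0.97, -0.0], [-0.0, -0.0, -1.0]]
ft_force: [-0.7, -0.1, -0.0]
gripper_width: 61.8
grasp_force: 20.0
```

```bash
python3 plan.py set 0 0 0 -1.57; python3 -c "
from h import *
print(env.get_obs()['tool_pos'],env.get_obs()['joints'])"; python3 plan.py 573 330 150 166 540 180 180 176.4 553 2 150 176.4
```

```text
cmd [573.05 330.15   4.9  165.94]
[573.59907354 329.97875763   4.80201331] [  4.05675199  47.9384005  -55.8255614   87.12366671  41.67971409
  67.48659271  16.52890441]
[573. 330. 150. 166.] -> [0.0, -0.0002, -0.1451] [0, 0, np.float64(-0.0011)]
[540.  180.  180.  176.4] -> [-0.0044, -0.1537, -0.1751] [0, 0, np.float64(-0.1826)]
[553.    2.  150.  176.4] -> [-0.0603, -0.3232, -0.1451] [0, 0, np.float64(-0.1826)]
```

Emit:
apply_moves --rows '[[[0,0,-0.03],[0,0,0]],[[0,0,-0.08],[0,0,0]],[[0,0,-0.13],[0,0,0]],[[-0.002,-0.04,-0.16],[0,0,-0.05]],[[-0.003,-0.09,-0.175],[0,0,-0.1]],[[-0.0044,-0.14,-0.175],[0,0,-0.15]],[[-0.02,-0.19,-0.17],[0,0,-0.1826]],[[-0.035,-0.24,-0.16],[0,0,-0.1826]],[[-0.05,-0.29,-0.145],[0,0,-0.1826]],[[-0.0603,-0.3232,-0.145],[0,0,-0.1826]]]'

```text
t: 12.1
tool_pos: [552.7, -1.5, 148.5]
ee_rot: [[-0.998, 0.066, -0.002], [0.066, 0.998, -0.001], [0.002, -0.001, -1.0]]
ft_force: [0.3, 0.2, -0.6]
gripper_width: 61.8
grasp_force: 20.0
```

Emit:
apply_moves --rows '[[[0,0,0],[0,0,0]],[[0,0,0.02],[0,0,0]],[[0,0,0.04],[0,0,0]],[[0,0,0.06],[0,0,0]],[[0,0,0.06],[0,0,0]],[[0,0,0.06],[0,0,0]]]'

```text
t: 12.85
tool_pos: [553.6, 2.3, 90.1]
ee_rot: [[-0.998, 0.063, 0.0], [0.063, 0.998, 0.0], [-0.0, 0.0, -1.0]]
ft_force: [-0.7, 0.4, -0.3]
gripper_width: 61.3
grasp_force: 20.0
```

```bash
python3 plan.py set -0.0603 -0.3232 -0.145 -0.1826; python3 plan.py set 0 0 0.06 0; python3 -c "
from h import *
print(env.get_obs()['tool_pos'],env.get_obs()['joints'])"
```

```text
cmd [553.     1.99 149.9  176.4 ]
cmd [553.     1.99  89.9  176.4 ]
[553.64555201   2.31557349  90.05664286] [ 48.08706563  33.3321041  -67.43515115 100.94059993  33.03121515
  68.52945024  57.57405918]
```

Emit:
apply_moves --rows '[[[0,0,0.015],[0,0,0]],[[0,0,0.025],[0,0,0]],[[0,0,0.03],[0,0,0]],[[0,0,0.033],[0,0,0]],[[0,0,0.035],[0,0,0]],[[0,0,0.035],[0,0,0]]]'

```text
t: 13.6
tool_pos: [553.5, 1.9, 54.9]
ee_rot: [[-0.998, 0.063, 0.0], [0.063, 0.998, -0.0], [-0.0, -0.0, -1.0]]
ft_force: [0.1, 0.2, -0.4]
gripper_width: 61.9
grasp_force: 20.0
```

Emit:
apply_moves --rows '[[[0,0,0],[0,0,0]],[[0,0,0],[0,0,0]],[[0,0,0],[0,0,0]],[[0,0,-0.03],[0,0,0]],[[0,0,-0.08],[0,0,0]],[[0,0,-0.13],[0,0,0]],[[0,0,-0.15],[0,0,0]],[[0,0,-0.15],[0,0,0]]]' --hand 0.087

```text
t: 14.6
tool_pos: [553.9, 1.8, 205.5]
ee_rot: [[-0.998, 0.063, 0.002], [0.063, 0.998, -0.001], [-0.002, -0.0, -1.0]]
ft_force: [-0.3, -0.3, -0.7]
gripper_width: 87.1
grasp_force: 0.0
```

```bash
python3 plan.py set 0 0 0.035 0; python3 plan.py set 0 0 -0.15 0 540 -180 205 150 600.5 -305.5 150 90 600.5 -305.5 60 90; python3 -c "
from h import *
print(env.get_obs()['tool_pos'],env.get_obs()['joints'])"
```

```text
cmd [553.     1.99  54.9  176.4 ]
cmd [553.     1.99 204.9  176.4 ]
[ 540. -180.  205.  150.] -> [0.0015, -0.1824, -0.0001] [0, 0, np.float64(0.4607)]
[ 600.5 -305.5  150.    90. ] -> [-0.0667, -0.3039, 0.0549] [0, 0, np.float64(1.5079)]
[ 600.5 -305.5   60.    90. ] -> [-0.0667, -0.3039, 0.1449] [0, 0, np.float64(1.5079)]
[553.92272368   1.81412141 205.51866995] [ 52.41323076  26.94766577 -73.2385306   93.48811816  26.27087753
  79.27707385  62.23747597]
```

Emit:
apply_moves --rows '[[[0.01,-0.04,0],[0,0,0.1]],[[0.01,-0.1,0],[0,0,0.25]],[[0.005,-0.155,0],[0,0,0.42]],[[-0.01,-0.2,0],[0,0,0.6]],[[-0.03,-0.25,0],[0,0,0.78]],[[-0.05,-0.285,0.02],[0,0,0.96]],[[-0.0667,-0.304,0.04],[0,0,1.14]],[[-0.0667,-0.304,0.05],[0,0,1.32]],[[-0.0667,-0.304,0.055],[0,0,1.5]],[[-0.0667,-0.304,0.055],[0,0,1.508]]]'

```text
t: 15.85
tool_pos: [599.8, -305.5, 147.4]
ee_rot: [[-0.001, 1.0, -0.003], [1.0, 0.001, 0.001], [0.001, -0.003, -1.0]]
ft_force: [0.3, -0.2, -0.0]
gripper_width: 87.0
grasp_force: 0.0
```

```bash
python3 plan.py set -0.0667 -0.304 0.055 1.508 601 -305.5 50 90 601 -305.5 8 90 ; cat > o.py <<'E'
from h import *
o=env.get_obs();print("t",round(o["t"],2),"pos",o["tool_pos"].round(1),"w",round(o["gripper_width"],1),"j",o["joints"].round(1))
E
cat > d.py <<'E'
from h import *
T,S=camera("top"),camera("side")
k=cv2.resize(T["color"][180:240,284:344],(380,380),interpolation=cv2.INTER_CUBIC)
s=cv2.resize(S["color"][205:265,278:338],(380,380),interpolation=cv2.INTER_CUBIC)
import sys;cv2.imwrite(sys.argv[1],np.hstack([k,s]))
E
python3 o.py; python3 d.py pics/pan1.png
```

```text
cmd [ 600.47 -305.6   149.9    90.  ]
[ 601.  -305.5   50.    90. ] -> [0.0001, 0.0005, 0.0999] [0, 0, np.float64(-0.0001)]
[ 601.  -305.5    8.    90. ] -> [0.0001, 0.0005, 0.1419] [0, 0, np.float64(-0.0001)]
t 15.85 pos [ 599.8 -305.5  147.4] w 87.0 j [ 54.7  35.6 -47.   78.9  25.9  76.8   7.2]
```

View pics/pan1.png

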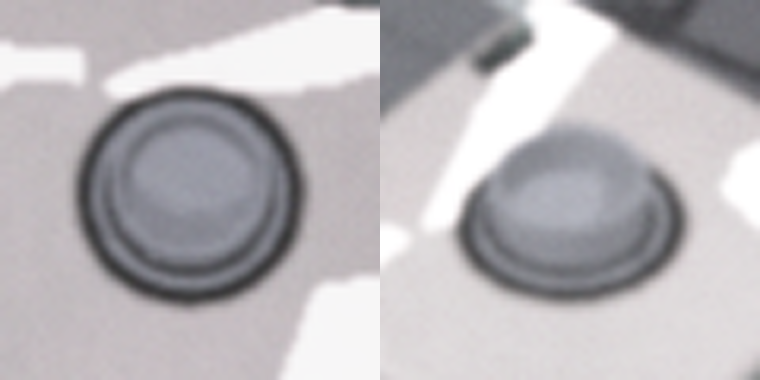

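The pan sits centred within the seat ring in both crops (about (190,195) on the left and (570,220) on the right). Next I pick up the fine sieve.

Emit:
apply_moves --rows '[[[0,0.0005,0.05],[0,0,0]],[[0,0.0005,0.1],[0,0,0]],[[0,0.0005,0.125],[0,0,0]],[[0,0.0005,0.138],[0,0,0]],[[0,0.0005,0.1415],[0,0,0]],[[0,0.0005,0.1415],[0,0,0]]]'

```text
t: 16.7
tool_pos: [601.9, -306.0, 9.3]
ee_rot: [[-0.0, 1.0, 0.001], [1.0, 0.0, -0.001], [-0.001, 0.001, -1.0]]
ft_force: [0.2, 0.4, 0.1]
gripper_width: 86.8
grasp_force: 0.0
```

Emit:
apply_moves --rows '[[[0,0,0],[0,0,0]],[[0,0,0],[0,0,0]],[[0,0,0],[0,0,0]],[[0,0,0],[0,0,0]],[[0,0,0],[0,0,0]]]' --hand 0.0 --squeeze 8

```text
t: 17.32
tool_pos: [601.4, -305.9, 8.6]
ee_rot: [[0.0, 1.0, 0.0], [1.0, -0.0, -0.0], [-0.0, 0.0, -1.0]]
ft_force: [-0.9, 0.1, 2.8]
gripper_width: 61.3
grasp_force: 8.0
```

```bash
python3 plan.py set 0 0.0005 0.1415 0; python3 o.py
```

```text
cmd [ 600.97 -305.6     8.4    90.  ]
t 17.32 pos [ 601.4 -305.9    8.6] w 61.3 j [ 52.9  43.2 -43.3  85.2  31.4  64.1   3.5]
```

Emit:
apply_moves --rows '[[[0,0,0],[0,0,0]],[[0,0,0],[0,0,0]],[[0,0,0],[0,0,0]],[[0,0,0],[0,0,0.18]],[[0,0,0],[0,0,0.36]],[[0,0,0],[0,0,0.54]],[[0,0,0],[0,0,0.72]],[[0,0,0],[0,0,0.9]],[[0,0,0],[0,0,1.08]],[[0,0,0],[0,0,1.26]]]' --hand 0.087

```text
t: 18.58
tool_pos: [601.3, -305.7, 8.3]
ee_rot: [[0.954, 0.3, 0.0], [0.3, -0.954, 0.0], [0.0, -0.0, -1.0]]
ft_force: [-0.1, 0.9, -0.3]
gripper_width: 87.1
grasp_force: 0.0
```

Emit:
apply_moves --rows '[[[0,0,0],[0,0,0.18]],[[0,0,0],[0,0,0.31]],[[0,0,0],[0,0,0.31]],[[0,0,0],[0,0,0.31]]]'

```text
t: 19.08
tool_pos: [601.3, -305.7, 8.3]
ee_rot: [[1.0, 0.003, -0.0], [0.003, -1.0, -0.0], [-0.0, 0.0, -1.0]]
ft_force: [0.7, 0.1, 0.1]
gripper_width: 87.1
grasp_force: 0.0
```

Emit:
apply_moves --rows '[[[0,0,0],[0,0,0]],[[0,0,0],[0,0,0]],[[0,0,0],[0,0,0]],[[0,0,0],[0,0,0]],[[0,0,0],[0,0,0]],[[0,0,0],[0,0,0]]]' --hand 0.0 --squeeze 20

```text
t: 19.82
tool_pos: [601.3, -305.9, 8.3]
ee_rot: [[1.0, 0.0, 0.0], [0.0, -1.0, -0.0], [0.0, 0.0, -1.0]]
ft_force: [0.0, -1.2, -0.3]
gripper_width: 62.0
grasp_force: 20.0
```

```bash
python3 plan.py set 0 0 0 1.57 601 -305.6 160 0 540 -180 190 -3.6 553 1.8 160 -3.6;python3 o.py
```

```text
cmd [ 6.0097e+02 -3.0560e+02  8.4000e+00  4.0000e-02]
[ 601.  -305.6  160.     0. ] -> [0.0, 0.0, -0.1516] [0, 0, np.float64(0.0007)]
[ 540.  -180.   190.    -3.6] -> [-0.0609, -0.1256, -0.1816] [0, 0, np.float64(0.0636)]
[553.    1.8 160.   -3.6] -> [-0.0477, -0.3074, -0.1516] [0, 0, np.float64(0.0636)]
t 19.82 pos [ 601.3 -305.9    8.3] w 62.0 j [ 41.7  38.2 -26.1  85.9  18.3  60.1 -78.7]
```

Emit:
apply_moves --rows '[[[0,0,-0.03],[0,0,0]],[[0,0,-0.08],[0,0,0]],[[0,0,-0.13],[0,0,0]],[[-0.02,-0.03,-0.16],[0,0,0.02]],[[-0.045,-0.075,-0.181],[0,0,0.05]],[[-0.061,-0.126,-0.181],[0,0,0.0636]],[[-0.058,-0.18,-0.175],[0,0,0.0636]],[[-0.054,-0.23,-0.165],[0,0,0.0636]],[[-0.05,-0.28,-0.155],[0,0,0.0636]],[[-0.0477,-0.3074,-0.152],[0,0,0.0636]]]'

```text
t: 21.08
tool_pos: [552.9, 4.9, 159.9]
ee_rot: [[0.998, -0.06, -0.0], [-0.06, -0.998, 0.001], [-0.0, -0.001, -1.0]]
ft_force: [0.1, -0.4, -0.9]
gripper_width: 61.9
grasp_force: 20.0
```

Emit:
apply_moves --rows '[[[0,0,0],[0,0,0]],[[0,0,0.02],[0,0,0]],[[0,0,0.045],[0,0,0]],[[0,0,0.06],[0,0,0]],[[0,0,0.06],[0,0,0]],[[0,0,0.06],[0,0,0]]]'

```text
t: 21.82
tool_pos: [554.0, 1.4, 101.2]
ee_rot: [[0.998, -0.064, 0.001], [-0.064, -0.998, -0.0], [0.001, 0.0, -1.0]]
ft_force: [-0.6, 1.1, -0.6]
gripper_width: 62.1
grasp_force: 20.0
```

```bash
python3 plan.py set -0.0477 -0.3074 -0.152 0.0636; python3 plan.py set 0 0 0.06 0; python3 o.py
```

```text
cmd [553.05   1.76 160.4   -3.6 ]
cmd [553.05   1.76 100.4   -3.6 ]
t 21.82 pos [554.    1.4 101.2] w 62.1 j [  26.7   20.1  -37.3  101.3   13.5   63.1 -108.7]
```

Emit:
apply_moves --rows '[[[-0.0004,-0.0005,0.01],[0,0,0]],[[-0.0004,-0.0005,0.015],[0,0,0]],[[-0.0004,-0.0005,0.018],[0,0,0]],[[-0.0004,-0.0005,0.021],[0,0,0]],[[-0.0004,-0.0005,0.023],[0,0,0]],[[-0.0004,-0.0005,0.0245],[0,0,0]],[[-0.0004,-0.0005,0.0245],[0,0,0]],[[-0.0004,-0.0005,0.0245],[0,0,0]]]'

```text
t: 22.82
tool_pos: [553.1, 2.1, 76.1]
ee_rot: [[0.998, -0.063, 0.0], [-0.063, -0.998, -0.0], [0.0, 0.0, -1.0]]
ft_force: [-2.3, -0.1, 5.9]
gripper_width: 62.0
grasp_force: 20.0
```

Emit:
apply_moves --rows '[[[0,0,0],[0,0,0]],[[0,0,0],[0,0,0]],[[0,0,0],[0,0,0]],[[0,0,-0.03],[0,0,0]],[[0,0,-0.08],[0,0,0]],[[0,0,-0.13],[0,0,0]],[[0,0,-0.13],[0,0,0]]]' --hand 0.087

```text
t: 23.7
tool_pos: [555.2, 2.5, 209.8]
ee_rot: [[0.998, -0.063, 0.007], [-0.063, -0.998, -0.001], [0.007, 0.0, -1.0]]
ft_force: [0.6, -0.2, -0.8]
gripper_width: 86.5
grasp_force: 0.0
```

```bash
python3 plan.py set -0.0004 -0.0005 0.0245 0; python3 plan.py set 0 0 -0.13 0 419.2 256.4 150 120;python3 o.py; python3 d.py pics/x.png
```

```text
cmd [552.68   2.29  75.9   -3.6 ]
cmd [552.68   2.29 205.9   -3.6 ]
[419.2 256.4 150.  120. ] -> [-0.1492, -0.2452, 0.0559] [0, 0, np.float64(-2.1573)]
t 23.7 pos [555.2   2.5 209.8] w 86.5 j [  28.4   14.1  -38.8   94.2    9.2   74.5 -105.5]
```

Emit:
apply_moves --rows '[[[-0.03,-0.04,0],[0,0,-0.18]],[[-0.06,-0.08,0],[0,0,-0.36]],[[-0.09,-0.12,0],[0,0,-0.54]],[[-0.12,-0.16,0],[0,0,-0.72]],[[-0.149,-0.2,0],[0,0,-0.9]],[[-0.149,-0.23,0.01],[0,0,-1.08]],[[-0.149,-0.245,0.02],[0,0,-1.26]],[[-0.149,-0.245,0.03],[0,0,-1.44]],[[-0.149,-0.245,0.045],[0,0,-1.62]],[[-0.149,-0.245,0.056],[0,0,-1.8]]]'

```text
t: 25.05
tool_pos: [418.9, 255.5, 147.8]
ee_rot: [[-0.171, 0.985, -0.002], [0.985, 0.171, -0.001], [-0.0, -0.002, -1.0]]
ft_force: [-0.6, -1.0, 0.2]
gripper_width: 86.8
grasp_force: 0.0
```

Emit:
apply_moves --rows '[[[0,0,0],[0,0,-0.18]],[[0,0,0],[0,0,-0.357]],[[0,0,0],[0,0,-0.357]]]'

```text
t: 25.42
tool_pos: [419.2, 255.6, 148.6]
ee_rot: [[-0.499, 0.867, -0.002], [0.867, 0.499, -0.0], [0.001, -0.002, -1.0]]
ft_force: [-0.5, -0.6, 0.0]
gripper_width: 87.1
grasp_force: 0.0
```

```bash
python3 plan.py set -0.149 -0.245 0.056 -1.8; python3 plan.py set 0 0 0 -0.357 419.5 256.2 60 120 419.5 256.2 13 120;python3 o.py; python3 d.py pics/fine1.png
```

```text
cmd [419.36 256.17 149.9   99.53]
cmd [419.36 256.17 149.9  119.99]
[419.5 256.2  60.  120. ] -> [-0.0, 0.0001, 0.0899] [0, 0, np.float64(-0.0003)]
[419.5 256.2  13.  120. ] -> [-0.0, 0.0001, 0.1369] [0, 0, np.float64(-0.0003)]
t 25.43 pos [419.2 255.6 148.6] w 87.1 j [ 21.6  14.9 -64.5 106.4  14.5  67.8 -17.8]
```

View pics/fine1.png

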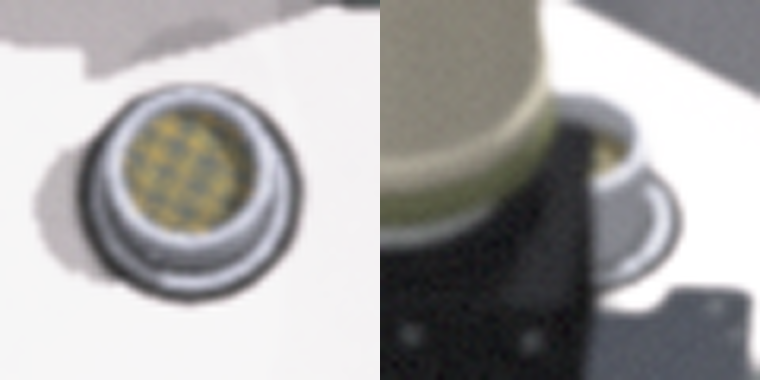

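The fine sieve sits nested and level on the pan (left crop, about (190,165)). Next I pick up the coarse sieve.

Emit:
apply_moves --rows '[[[0,0,0.05],[0,0,0]],[[0,0,0.09],[0,0,0]],[[0,0,0.12],[0,0,0]],[[0,0,0.133],[0,0,0]],[[0,0,0.137],[0,0,0]],[[0,0,0.137],[0,0,0]]]'

```text
t: 26.28
tool_pos: [420.4, 256.3, 13.5]
ee_rot: [[-0.499, 0.867, 0.001], [0.867, 0.499, 0.0], [-0.0, 0.001, -1.0]]
ft_force: [1.0, -0.8, -0.2]
gripper_width: 87.2
grasp_force: 0.0
```

Emit:
apply_moves --rows '[[[0,0,0],[0,0,0]],[[0,0,0],[0,0,0]],[[0,0,0],[0,0,0]],[[0,0,0],[0,0,0]],[[0,0,0],[0,0,0]]]' --hand 0.0 --squeeze 8

```text
t: 26.9
tool_pos: [420.0, 256.0, 12.9]
ee_rot: [[-0.499, 0.866, 0.0], [0.866, 0.499, -0.0], [-0.0, 0.0, -1.0]]
ft_force: [0.2, -1.2, 2.8]
gripper_width: 61.7
grasp_force: 8.0
```

Emit:
apply_moves --rows '[[[0,0,0],[0,0,0]],[[0,0,0],[0,0,0]],[[0,0,0],[0,0,0]],[[0,0,0],[0,0,0.18]],[[0,0,0],[0,0,0.36]],[[0,0,0],[0,0,0.54]],[[0,0,0],[0,0,0.72]],[[0,0,0],[0,0,0.9]],[[0,0,0],[0,0,1.08]],[[0,0,0],[0,0,1.26]]]' --hand 0.087

```text
t: 28.15
tool_pos: [419.8, 256.1, 12.7]
ee_rot: [[0.676, 0.737, -0.0], [0.737, -0.676, -0.0], [-0.0, -0.0, -1.0]]
ft_force: [-0.3, 0.2, -0.3]
gripper_width: 87.1
grasp_force: 0.0
```

Emit:
apply_moves --rows '[[[0,0,0],[0,0,0.18]],[[0,0,0],[0,0,0.31]],[[0,0,0],[0,0,0.31]],[[0,0,0],[0,0,0.31]]]'

```text
t: 28.65
tool_pos: [419.8, 256.1, 12.7]
ee_rot: [[0.864, 0.503, -0.0], [0.503, -0.864, -0.0], [-0.0, 0.0, -1.0]]
ft_force: [0.1, 1.1, -0.2]
gripper_width: 87.1
grasp_force: 0.0
```

Emit:
apply_moves --rows '[[[0,0,0],[0,0,0]],[[0,0,0],[0,0,0]],[[0,0,0],[0,0,0]],[[0,0,0],[0,0,0]],[[0,0,0],[0,0,0]],[[0,0,0],[0,0,0]]]' --hand 0.0 --squeeze 20

```text
t: 29.4
tool_pos: [419.9, 256.0, 12.7]
ee_rot: [[0.866, 0.5, 0.0], [0.5, -0.866, -0.0], [-0.0, 0.0, -1.0]]
ft_force: [0.1, -0.2, 0.7]
gripper_width: 62.0
grasp_force: 20.0
```

```bash
python3 plan.py set 0 0 0.137 0; python3 plan.py set 0 0 0 1.57 420 256 165 30 490 130 190 10 552.8 2 165 -3.6;python3 o.py
```

```text
cmd [419.36 256.17  12.9  119.99]
cmd [419.36 256.17  12.9   30.03]
[420. 256. 165.  30.] -> [0.0005, 0.0005, -0.1521] [0, 0, np.float64(0.0005)]
[490. 130. 190.  10.] -> [-0.002, 0.1446, -0.1771] [0, 0, np.float64(0.3496)]
[552.8   2.  165.   -3.6] -> [-0.0117, 0.2868, -0.1521] [0, 0, np.float64(0.587)]
t 29.4 pos [419.9 256.   12.7] w 62.0 j [  -1.7   20.7  -39.2  113.8   16.7   51.1 -109.8]
```

Emit:
apply_moves --rows '[[[0,0,-0.03],[0,0,0]],[[0,0,-0.08],[0,0,0]],[[0,0,-0.13],[0,0,0]],[[0,0.03,-0.16],[0,0,0.1]],[[-0.002,0.075,-0.175],[0,0,0.22]],[[-0.002,0.125,-0.177],[0,0,0.33]],[[-0.004,0.175,-0.175],[0,0,0.43]],[[-0.007,0.22,-0.17],[0,0,0.53]],[[-0.01,0.265,-0.16],[0,0,0.587]],[[-0.0117,0.2868,-0.152],[0,0,0.587]]]'

```text
t: 30.65
tool_pos: [553.5, -0.7, 163.9]
ee_rot: [[0.998, -0.066, -0.001], [-0.066, -0.998, -0.001], [-0.001, 0.001, -1.0]]
ft_force: [-1.1, 0.2, -0.8]
gripper_width: 62.2
grasp_force: 20.0
```

Emit:
apply_moves --rows '[[[0,0,0],[0,0,0]],[[0,0,0.015],[0,0,0]],[[0,0,0.03],[0,0,0]],[[0,0,0.04],[0,0,0]],[[0,0,0.04],[0,0,0]],[[0,0,0.04],[0,0,0]],[[0,0,0.04],[0,0,0]]]'

```text
t: 31.52
tool_pos: [553.5, 1.9, 125.3]
ee_rot: [[0.998, -0.063, 0.001], [-0.063, -0.998, -0.0], [0.001, 0.0, -1.0]]
ft_force: [0.2, 0.1, -1.6]
gripper_width: 62.0
grasp_force: 20.0
```

```bash
python3 plan.py set -0.0117 0.2868 -0.152 0.587;python3 plan.py set 0 0 0.04 0; python3 o.py
```

```text
cmd [552.77   2.01 164.9   -3.6 ]
cmd [552.77   2.01 124.9   -3.6 ]
t 31.52 pos [553.5   1.9 125.3] w 62.0 j [  18.5   16.6  -27.3  100.5    8.3   64.9 -104.9]
```

Emit:
apply_moves --rows '[[[-0.0002,0,0.01],[0,0,0]],[[-0.0002,0,0.015],[0,0,0]],[[-0.0002,0,0.018],[0,0,0]],[[-0.0002,0,0.021],[0,0,0]],[[-0.0002,0,0.023],[0,0,0]],[[-0.0002,0,0.0248],[0,0,0]],[[-0.0002,0,0.0248],[0,0,0]],[[-0.0002,0,0.0248],[0,0,0]]]'

```text
t: 32.52
tool_pos: [553.1, 1.8, 100.7]
ee_rot: [[0.998, -0.063, 0.0], [-0.063, -0.998, -0.0], [0.001, 0.0, -1.0]]
ft_force: [-3.0, 0.5, 5.8]
gripper_width: 62.3
grasp_force: 20.0
```

Emit:
apply_moves --rows '[[[0,0,0],[0,0,0]],[[0,0,0],[0,0,0]],[[0,0,0],[0,0,0]],[[0,0,-0.03],[0,0,0]],[[0,0,-0.08],[0,0,0]],[[0,0,-0.11],[0,0,0]],[[0,0,-0.11],[0,0,0]]]' --hand 0.087

```text
t: 33.4
tool_pos: [554.3, 2.0, 212.5]
ee_rot: [[0.998, -0.063, 0.005], [-0.063, -0.998, -0.0], [0.005, -0.0, -1.0]]
ft_force: [0.6, -0.1, -0.2]
gripper_width: 87.3
grasp_force: 0.0
```

```bash
python3 plan.py set -0.0002 0 0.0248 0; python3 plan.py set 0 0 -0.11 0 416.8 -251.7 120 60;python3 o.py
```

```text
cmd [552.57   2.02 100.1   -3.6 ]
cmd [552.57   2.02 210.1   -3.6 ]
[ 416.8 -251.7  120.    60. ] -> [-0.1196, 0.2618, 0.0901] [0, 0, np.float64(-1.1101)]
t 33.4 pos [554.3   2.  212.5] w 87.3 j [  19.3   12.3  -27.7   94.5    6.    74.4 -103.1]
```

Emit:
apply_moves --rows '[[[-0.02,0.04,0],[0,0,-0.18]],[[-0.05,0.085,0],[0,0,-0.36]],[[-0.08,0.13,0],[0,0,-0.54]],[[-0.1,0.175,0.01],[0,0,-0.72]],[[-0.1196,0.215,0.03],[0,0,-0.9]],[[-0.1196,0.25,0.06],[0,0,-1.08]],[[-0.1196,0.2618,0.08],[0,0,-1.11]],[[-0.1196,0.2618,0.09],[0,0,-1.11]],[[-0.1196,0.2618,0.09],[0,0,-1.11]]]' --hand 0.05

```text
t: 34.52
tool_pos: [416.9, -250.8, 119.3]
ee_rot: [[0.501, 0.866, -0.001], [0.866, -0.501, 0.001], [0.0, -0.002, -1.0]]
ft_force: [0.2, -0.5, 0.3]
gripper_width: 49.9
grasp_force: 0.0
```

```bash
python3 plan.py set -0.1196 0.2618 0.09 -1.11 417 -251.7 12 60;python3 o.py;python3 d.py pics/coarse1.png
```

```text
cmd [ 416.76 -251.75  120.1    60.  ]
[ 417.  -251.7   12.    60. ] -> [0.0002, 0.0002, 0.1081] [0, 0, np.float64(-0.0001)]
t 34.52 pos [ 416.9 -250.8  119.3] w 49.9 j [ 42.4   7.9 -17.9 110.6   2.7  62.   -6.6]
```

View pics/coarse1.png

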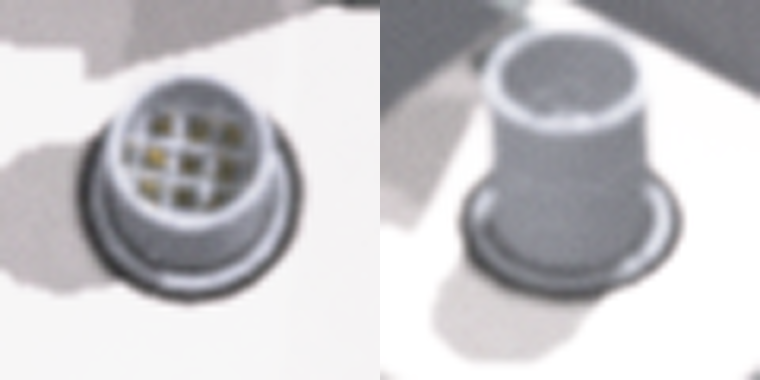

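The pan and both sieves form one straight column in both crops (about (190,190) on the left and (570,165) on the right). Next I take the lid by its knob.

Emit:
apply_moves --rows '[[[0,0,0.04],[0,0,0]],[[0,0,0.08],[0,0,0]],[[0,0,0.1],[0,0,0]],[[0,0,0.106],[0,0,0]],[[0,0,0.108],[0,0,0]],[[0,0,0.108],[0,0,0]]]'

```text
t: 35.38
tool_pos: [417.8, -252.1, 13.0]
ee_rot: [[0.5, 0.866, 0.001], [0.866, -0.5, -0.001], [-0.0, 0.002, -1.0]]
ft_force: [0.9, 0.2, 0.4]
gripper_width: 50.1
grasp_force: 0.0
```

Emit:
apply_moves --rows '[[[0,0,0],[0,0,0]],[[0,0,0],[0,0,0]],[[0,0,0],[0,0,0]],[[0,0,0],[0,0,0]],[[0,0,0],[0,0,0]]]' --hand 0.0 --squeeze 8

```text
t: 36.0
tool_pos: [417.1, -251.9, 12.1]
ee_rot: [[0.5, 0.866, 0.0], [0.866, -0.5, -0.0], [-0.0, 0.0, -1.0]]
ft_force: [-0.2, 0.1, -0.0]
gripper_width: 17.5
grasp_force: 8.0
```

Emit:
apply_moves --rows '[[[0,0,0],[0,0,0]],[[0,0,0],[0,0,0]],[[0,0,0],[0,0,0]],[[0,0,0],[0,0,0.18]],[[0,0,0],[0,0,0.36]],[[0,0,0],[0,0,0.54]],[[0,0,0],[0,0,0.72]],[[0,0,0],[0,0,0.9]],[[0,0,0],[0,0,1.08]],[[0,0,0],[0,0,1.26]]]' --hand 0.05

```text
t: 37.25
tool_pos: [417.1, -251.8, 12.0]
ee_rot: [[0.976, -0.217, 0.0], [-0.217, -0.976, -0.0], [0.0, 0.0, -1.0]]
ft_force: [-0.9, 1.0, -0.1]
gripper_width: 49.8
grasp_force: 0.0
```

Emit:
apply_moves --rows '[[[0,0,0],[0,0,0.18]],[[0,0,0],[0,0,0.31]],[[0,0,0],[0,0,0.31]],[[0,0,0],[0,0,0.31]]]'

```text
t: 37.75
tool_pos: [417.1, -251.8, 12.0]
ee_rot: [[0.868, -0.497, -0.0], [-0.497, -0.868, -0.0], [0.0, 0.0, -1.0]]
ft_force: [-0.3, -0.7, 0.1]
gripper_width: 49.8
grasp_force: 0.0
```

Emit:
apply_moves --rows '[[[0,0,0],[0,0,0]],[[0,0,0],[0,0,0]],[[0,0,0],[0,0,0]],[[0,0,0],[0,0,0]],[[0,0,0],[0,0,0]],[[0,0,0],[0,0,0]]]' --hand 0.0 --squeeze 20

```text
t: 38.5
tool_pos: [417.1, -251.9, 12.0]
ee_rot: [[0.866, -0.5, 0.0], [-0.5, -0.866, -0.0], [0.0, 0.0, -1.0]]
ft_force: [-0.3, 0.6, -0.7]
gripper_width: 16.9
grasp_force: 20.0
```

```bash
python3 plan.py set 0 0 0.108 0; python3 plan.py set 0 0 0 1.57 417 -252 180 -30 490 -130 190 -15 552.7 2 180 -3.6;python3 o.py
```

```text
cmd [ 416.76 -251.75   12.1    60.  ]
cmd [ 416.76 -251.75   12.1   -29.96]
[ 417. -252.  180.  -30.] -> [0.0003, 0.0001, -0.1679] [0, 0, np.float64(0.0007)]
[ 490. -130.  190.  -15.] -> [0.0027, -0.1421, -0.1779] [0, 0, np.float64(-0.2611)]
[552.7   2.  180.   -3.6] -> [-0.0089, -0.2877, -0.1679] [0, 0, np.float64(-0.46)]
t 38.5 pos [ 417.1 -251.9   12. ] w 16.9 j [ 29.3  15.6  -3.9 116.1   1.4  48.3 -95.4]
```

Emit:
apply_moves --rows '[[[0,0,-0.03],[0,0,0]],[[0,0,-0.08],[0,0,0]],[[0,0,-0.13],[0,0,0]],[[0,-0.03,-0.165],[0,0,-0.08]],[[0.002,-0.075,-0.178],[0,0,-0.16]],[[0.0027,-0.125,-0.178],[0,0,-0.24]],[[0,-0.175,-0.178],[0,0,-0.32]],[[-0.004,-0.225,-0.175],[0,0,-0.4]],[[-0.007,-0.265,-0.17],[0,0,-0.46]],[[-0.0089,-0.2877,-0.168],[0,0,-0.46]]]'

```text
t: 39.75
tool_pos: [553.4, 4.3, 179.4]
ee_rot: [[0.998, -0.06, -0.001], [-0.06, -0.998, 0.001], [-0.001, -0.001, -1.0]]
ft_force: [0.3, -0.9, -2.2]
gripper_width: 17.5
grasp_force: 20.0
```

Emit:
apply_moves --rows '[[[0,0,0],[0,0,0]],[[0,0,0.015],[0,0,0]],[[0,0,0.026],[0,0,0]],[[0,0,0.026],[0,0,0]],[[0,0,0.026],[0,0,0]],[[0,0,0.026],[0,0,0]]]'

```text
t: 40.5
tool_pos: [553.4, 1.7, 154.5]
ee_rot: [[0.998, -0.063, 0.001], [-0.063, -0.998, -0.0], [0.001, 0.0, -1.0]]
ft_force: [-0.5, 0.3, 0.0]
gripper_width: 17.5
grasp_force: 20.0
```

```bash
python3 plan.py set -0.0089 -0.2877 -0.168 -0.46;python3 plan.py set 0 0 0.026 0; python3 o.py
```

```text
cmd [552.72   1.96 180.1   -3.6 ]
cmd [552.72   1.96 154.1   -3.6 ]
t 40.5 pos [553.4   1.7 154.5] w 17.5 j [  11.1   13.9  -18.4   99.1    4.7   67.7 -102.2]
```

Coarse was released at measured (553.1, 1.8), so this lines up. I lower the lid to z 130.

Emit:
apply_moves --rows '[[[-0.0002,0,0.01],[0,0,0]],[[-0.0002,0,0.015],[0,0,0]],[[-0.0002,0,0.018],[0,0,0]],[[-0.0002,0,0.021],[0,0,0]],[[-0.0002,0,0.023],[0,0,0]],[[-0.0002,0,0.0247],[0,0,0]],[[-0.0002,0,0.0247],[0,0,0]],[[-0.0002,0,0.0247],[0,0,0]]]'

```text
t: 41.5
tool_pos: [553.2, 1.8, 130.0]
ee_rot: [[0.998, -0.063, 0.001], [-0.063, -0.998, -0.0], [0.001, 0.0, -1.0]]
ft_force: [-1.8, -0.1, 5.5]
gripper_width: 17.0
grasp_force: 20.0
```

Emit:
apply_moves --rows '[[[0,0,0],[0,0,0]],[[0,0,0],[0,0,0]],[[0,0,0],[0,0,0]],[[0,0,-0.03],[0,0,0]],[[0,0,-0.08],[0,0,0]],[[0,0,-0.14],[0,0,0]],[[0,0,-0.2],[0,0,0]],[[0,0,-0.2],[0,0,0]]]' --hand 0.04

```text
t: 42.5
tool_pos: [554.7, 2.2, 334.5]
ee_rot: [[0.998, -0.063, 0.008], [-0.063, -0.998, 0.0], [0.008, -0.001, -1.0]]
ft_force: [0.6, -0.9, -1.8]
gripper_width: 40.1
grasp_force: 0.0
```

```bash
python3 plan.py set -0.0002 0 0.0247 0; python3 plan.py set 0 0 -0.2 0 684 -7 330 86.4 684 -7 256 86.4;python3 o.py;python3 d.py pics/lid1.png
```

```text
cmd [552.52   1.97 129.4   -3.6 ]
cmd [552.52   1.97 329.4   -3.6 ]
[684.   -7.  330.   86.4] -> [0.1318, 0.0007, -0.0006] [0, 0, np.float64(-1.5708)]
[684.   -7.  256.   86.4] -> [0.1318, 0.0007, 0.0734] [0, 0, np.float64(-1.5708)]
t 42.5 pos [554.7   2.2 334.5] w 40.1 j [  11.1    8.7  -18.3   83.3    2.8   87.9 -100.7]
```

View pics/lid1.png

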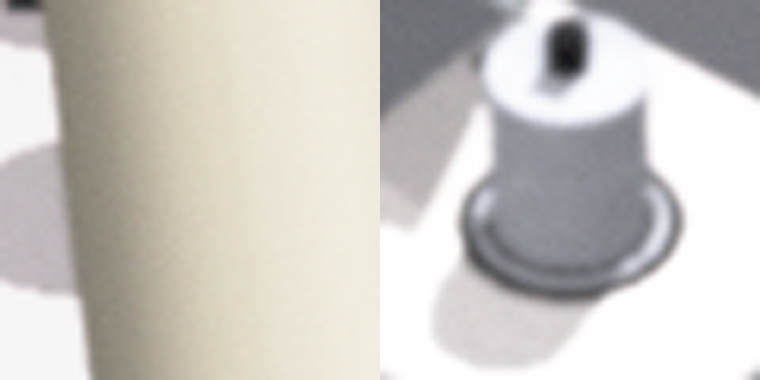

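The lid lies flush on the column in the side crop (about (567,70)). The arm hides the column in the top crop. Next I fetch the guard.

Emit:
apply_moves --rows '[[[0.01,0,0],[0,0,-0.18]],[[0.03,0,0],[0,0,-0.36]],[[0.05,0,0],[0,0,-0.54]],[[0.07,0,0],[0,0,-0.72]],[[0.09,0,0],[0,0,-0.9]],[[0.11,0.0007,0],[0,0,-1.08]],[[0.132,0.0007,0],[0,0,-1.26]],[[0.132,0.0007,0],[0,0,-1.44]],[[0.132,0.0007,0],[0,0,-1.571]],[[0.132,0.0007,0],[0,0,-1.571]]]'

```text
t: 43.85
tool_pos: [684.2, -7.2, 327.4]
ee_rot: [[0.064, 0.998, -0.003], [0.998, -0.064, 0.0], [-0.0, -0.003, -1.0]]
ft_force: [0.5, 0.5, 1.2]
gripper_width: 39.9
grasp_force: 0.0
```

Emit:
apply_moves --rows '[[[0,0,0.02],[0,0,0]],[[0,0,0.045],[0,0,0]],[[0,0,0.065],[0,0,0]],[[0,0,0.0735],[0,0,0]],[[0,0,0.0735],[0,0,0]],[[0,0,0.0735],[0,0,0]]]'

```text
t: 44.6
tool_pos: [684.9, -7.1, 256.7]
ee_rot: [[0.064, 0.998, 0.001], [0.998, -0.064, 0.0], [0.0, 0.001, -1.0]]
ft_force: [-0.5, -0.6, -0.2]
gripper_width: 40.2
grasp_force: 0.0
```

Emit:
apply_moves --rows '[[[0,0,0],[0,0,0]],[[0,0,0],[0,0,0]],[[0,0,0],[0,0,0]],[[0,0,0],[0,0,0]],[[0,0,0],[0,0,0]]]' --hand 0.0 --squeeze 20

```text
t: 45.22
tool_pos: [684.7, -7.2, 255.9]
ee_rot: [[0.063, 0.998, 0.0], [0.998, -0.063, -0.0], [-0.0, 0.0, -1.0]]
ft_force: [1.1, -0.1, -0.6]
gripper_width: 9.3
grasp_force: 20.0
```

```bash
python3 plan.py set 0.132 0.0007 0 -1.571; python3 plan.py set 0 0 0.0735 0; python3 o.py; python3 - <<'E'
import numpy as np
R=np.hypot(216,75); a0=102
p=lambda a:np.array([-R*np.cos(np.radians(a)),R*np.sin(np.radians(a))])
for a in list(range(97,21,-5))+[19.15,18.15]:
    d=p(a)-p(a0); print(a,[0,round(d[0]/1000,3),round(-d[1]/1000,3)])
E
```

```text
cmd [684.21  -7.02 329.4   86.41]
cmd [684.21  -7.02 255.9   86.41]
t 45.23 pos [684.7  -7.2 255.9] w 9.3 j [ 14.9  28.5 -27.7  69.1  12.8  85.3 -14.5]
97 [0, np.float64(-0.02), np.float64(-0.003)]
92 [0, np.float64(-0.04), np.float64(-0.005)]
87 [0, np.float64(-0.06), np.float64(-0.005)]
82 [0, np.float64(-0.079), np.float64(-0.003)]
77 [0, np.float64(-0.099), np.float64(0.001)]
72 [0, np.float64(-0.118), np.float64(0.006)]
67 [0, np.float64(-0.137), np.float64(0.013)]
62 [0, np.float64(-0.155), np.float64(0.022)]
57 [0, np.float64(-0.172), np.float64(0.032)]
52 [0, np.float64(-0.188), np.float64(0.043)]
47 [0, np.float64(-0.203), np.float64(0.056)]
42 [0, np.float64(-0.217), np.float64(0.071)]
37 [0, np.float64(-0.23), np.float64(0.086)]
32 [0, np.float64(-0.241), np.float64(0.102)]
27 [0, np.float64(-0.251), np.float64(0.12)]
22 [0, np.float64(-0.26), np.float64(0.138)]
19.15 [0, np.float64(-0.264), np.float64(0.149)]
18.15 [0, np.float64(-0.265), np.float64(0.152)]
```

Emit:
apply_moves --rows '[[[0,-0.02,-0.003],[0,0,0]],[[0,-0.04,-0.005],[0,0,0]],[[0,-0.06,-0.005],[0,0,0]],[[0,-0.079,-0.003],[0,0,0]],[[0,-0.099,0.001],[0,0,0]],[[0,-0.118,0.006],[0,0,0]],[[0,-0.137,0.013],[0,0,0]],[[0,-0.155,0.022],[0,0,0]],[[0,-0.172,0.032],[0,0,0]],[[0,-0.188,0.043],[0,0,0]]]'

```text
t: 46.48
tool_pos: [497.2, 5.7, 213.2]
ee_rot: [[0.062, 0.998, 0.002], [0.998, -0.062, 0.001], [0.001, 0.002, -1.0]]
ft_force: [3.4, 4.8, -2.1]
gripper_width: 9.0
grasp_force: 20.0
```

Emit:
apply_moves --rows '[[[0,-0.015,0.013],[0,0,0]],[[0,-0.029,0.028],[0,0,0]],[[0,-0.042,0.043],[0,0,0]],[[0,-0.053,0.059],[0,0,0]],[[0,-0.063,0.077],[0,0,0]],[[0,-0.068,0.086],[0,0,0]],[[0,-0.072,0.095],[0,0,0]],[[0,-0.0755,0.104],[0,0,0]],[[0,-0.0765,0.107],[0,0,0]],[[0,-0.0765,0.107],[0,0,0]]]'

```text
t: 47.72
tool_pos: [422.8, 10.5, 108.1]
ee_rot: [[0.062, 0.998, 0.005], [0.998, -0.062, 0.0], [0.001, 0.005, -1.0]]
ft_force: [-1.6, 3.8, 18.3]
gripper_width: 9.1
grasp_force: 20.0
```

```bash
python3 plan.py set 0 -0.2645 0.15 0; python3 o.py
```

```text
cmd [420.23   9.54 105.9   86.41]
t 47.73 pos [422.8  10.5 108.1] w 9.1 j [ 24.    1.  -31.5 119.3   0.6  59.5 -11.3]
```

Emit:
apply_moves --rows '[[[0,0,0],[0,0,0]],[[0,0,0],[0,0,0]],[[0,0,-0.03],[0,0,0]],[[0,0,-0.08],[0,0,0]],[[0,0,-0.13],[0,0,0]],[[0,-0.06,-0.16],[0,0,0]],[[0.06,-0.06,-0.16],[0,0,0]],[[0.12,-0.06,-0.16],[0,0,0]],[[0.18,-0.06,-0.16],[0,0,0]],[[0.18,-0.06,-0.16],[0,0,0]]]' --hand 0.03

```text
t: 48.98
tool_pos: [371.1, 196.8, 265.8]
ee_rot: [[0.056, 0.998, -0.0], [0.998, -0.056, 0.001], [0.001, -0.0, -1.0]]
ft_force: [0.2, -1.3, -0.4]
gripper_width: 30.1
grasp_force: 0.0
```

```bash
python3 plan.py set 0.18 -0.06 -0.16 0; python3 o.py; python3 - <<'E'
from h import *
T,S=camera("top"),camera("side")
k=cv2.resize(T["color"][150:270,255:375],(399,399),interpolation=cv2.INTER_CUBIC)
s=cv2.resize(S["color"][170:290,250:370],(399,399),interpolation=cv2.INTER_CUBIC)
cv2.imwrite("pics/closed.png",np.hstack([k,s]))
E
```

```text
cmd [371.62 192.95 265.9   86.41]
t 48.98 pos [371.1 196.8 265.8] w 30.1 j [ 19.3  -8.7 -47.3 106.2  -6.6  79.8 -29.8]
```

View pics/closed.png

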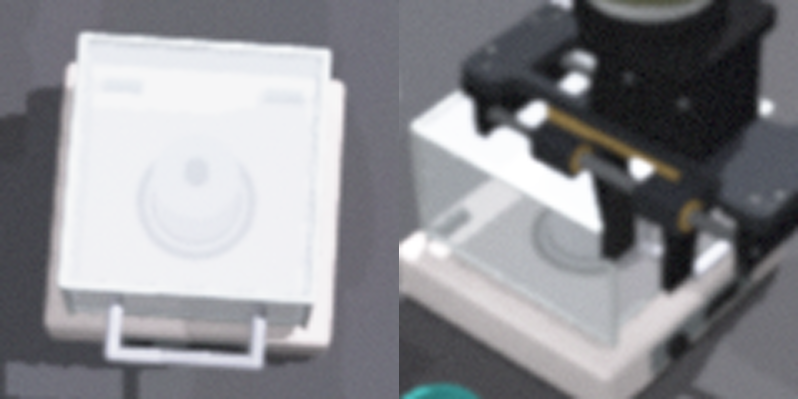

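The picture shows the hood down over the column, with the bar from (113,357) to (263,362) in the top crop. The gripper still covers the side view, so I move clear to measure.

Emit:
apply_moves --rows '[[[0.06,0,-0.01],[0,0,0]],[[0.12,0,-0.02],[0,0,0]],[[0.16,0,-0.02],[0,0,0]],[[0.16,0,-0.02],[0,0,0]],[[0.16,0,-0.02],[0,0,0]]]'

```text
t: 49.7
tool_pos: [382.8, 350.9, 285.1]
ee_rot: [[0.065, 0.998, -0.001], [0.998, -0.065, -0.002], [-0.002, -0.001, -1.0]]
ft_force: [0.3, -0.3, -0.6]
gripper_width: 30.2
grasp_force: 0.0
```

```bash
python3 o.py; python3 - <<'E'
from h import *
T,S=camera("top"),camera("side")
k=cv2.resize(T["color"][150:270,255:375],(399,399),interpolation=cv2.INTER_CUBIC)
s=cv2.resize(S["color"][170:290,250:370],(399,399),interpolation=cv2.INTER_CUBIC)
# predicted bar ends for guard 0 (green) and 0.1 rad (red)
a=np.radians(-3.6);o=np.array([553.5,1.9]);ex=np.array([np.cos(a),np.sin(a)]);ey=np.array([-np.sin(a),np.cos(a)])
for th,col in((0,(0,160,0)),(.08,(0,0,255))):
  for y in(50,-50):
    f=th+np.arctan2(75,216);R=np.hypot(216,75);p=o+ex*(85-R*np.cos(f))+ey*y
    for c,im,u0,v0 in((T,k,255,150),(S,s,250,170)):
        q=(proj(c,[p[0],p[1],50+R*np.sin(f)])-[u0,v0]+.5)*3.325-.5
        cv2.drawMarker(im,tuple(int(v) for v in q),col,cv2.MARKER_CROSS,9,1)
cv2.imwrite("pics/final.png",np.hstack([k,s]))
E
```

```text
t 49.7 pos [382.8 350.9 285.1] w 30.2 j [  6.7  11.1 -60.7  91.4   9.7  83.4 -58.4]
```

View pics/final.png

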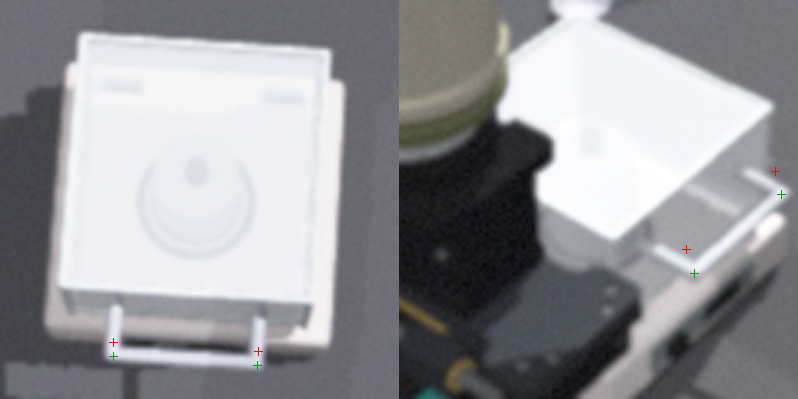

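The bar ends sit on the green markers, which are the predicted position for 0 rad, and well away from the red 0.08 rad ones. The column stands upright under the hood and the robot touches nothing, so I hand the job in.

```bash
python3 -c "
from workcell import env
print(env.hand_in())"
```

```text
the job is handed in; nothing more can be done
None
```

The sieve column (pan, fine sieve, coarse sieve, lid) is nested on the shaker seat and the guard is closed to within about 0.02 rad; the beaker and flask were left alone, and the job was handed in at about 50 s, with no verdict shown at hand-in.

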